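# Wind down the card press, then hold its ratchet lever at three clicks

### The job

Press the backed card in the green card press: wind the crank clockwise (seen from above) by its black knob until it comes to its stop and the platen is fully down on the card. Then, with the fingers on the red grip, swing the sprung ratchet lever clockwise from its rest by exactly three clicks, never on to a fourth, and hold it there: it springs back if released, so finish while still holding the red grip at the third click. Leave the other things on the table where they stand.

Things in the scene. Friction and masses are not known exactly. Their poses are not given: they have to be found in the camera images.
- press: green card press, fixed to the table, base 180 x 340 x 18 mm (x, y, z). Origin: centre of its underside, on the table. At yaw 0 its x points away from the robot, y to the robot's left; it is turned by up to 0.3 rad. Left (+y): a steel platen over a white card, under a green crosshead (top z 153 mm with its nuts) that carries the crank. Right (-y): the round grey ratchet housing, lever on top
- crank_axis (a point): point on the crank's upright axis, at the mid-height of the black knob (194 mm above the table); in the press frame at x 0, y 75 mm
- crank (a joint): turn of the crank, rad; grows clockwise seen from above and lowers the platen 10 mm a turn. Starts between 0 and 2; hard stop at 12.57, where the platen lies on the card (1.7 to 2 turns to wind). Needs about 1.5 N at the knob and stays where it is left. At 0 the crank arm points to the press's -x
- crank_knob: black upright knob of the crank, a round sleeve 20 mm across, 50 mm high, spinning freely on its pin 55 mm from the crank axis, so it can be carried round a circle without turning the hand. Origin: its centre, 194 mm above the table; clear above; the crank arm's top lies 27 mm below the origin. Its yaw means nothing
- lever_pivot (a point): point on the lever's upright axis, at the mid-height of the red grip (102 mm above the table); in the press frame at x 0, y -100 mm. The housing under it is 92 mm across, up to z 62 mm; white dots on it 0.2 rad apart, one a click, are read by the red pointer on the lever's tail
- lever (a joint): swing of the lever, rad; 0 at its rest stop, grows clockwise seen from above (grip moves toward the press's -x), at most 1.3. A click each 0.2: the third at 0.6. A spring returns it to 0: 3.5 N at the grip at rest, 5 N at the third click, plus a click wave of +-2.3 N: resistance is highest 0.15 rad before each click, then drops, lowest 0.05 before it, and climbs again
- lever_grip: red upright grip at the lever's end, a round sleeve 22 mm across, 46 mm high, spinning freely on its pin 110 mm from the lever pivot (at rest 46 mm to +x and 100 mm to -y of it in the press frame). Origin: its centre, 102 mm above the table; clear above and round about; the lever arm's top (22 mm wide) lies 25 mm below the origin. Its yaw means nothing
- paperweight: steel bar paperweight with a small brass knob, 160 x 22 x 24 mm, lying between press and robot; origin at the centre of its underside; leave alone
- ink_bottle: black bottle with white cap, 58 mm across, 160 mm high, left of the press; origin at the centre of its underside; leave alone
- seal_tin: round blue tin of red seal paste, 60 mm across, 28 mm high, right of the press; origin at the centre of its underside; leave alone
- brush: bamboo writing brush 230 mm long, 10 mm thick, lying behind the press; origin under the middle of its length; leave alone
- ink_bowl: black bowl 100 mm across, 45 mm high, at the robot's right front; origin at the centre of its underside; leave alone
- water_pot: green pot 120 mm across, 100 mm high, at the far right; origin at the centre of its underside; leave alone

How it is judged:
By the outcome, as a careful person would: the job done as asked, in the order asked, and still so for the second after the job is handed in, while the arm keeps its last pose, push and grip.
It also fails if it takes over 72 s, if anything falls off the work surface, if the arm or the gripper's body presses on something with over 40 N, if the wrist force passes 120 N, or if a joint passes its speed limit or range.

### The arm

A 6-joint arm with a two-finger parallel gripper is mounted at the origin on the work surface. World frame = base frame: x ahead of the robot, y to its left, z up, the work surface at z = 0. Lengths are in m, angles in rad, forces in N, time in s.
With the tool pointing down it reaches from about 0.3 to 0.775 m from the base axis. Payload 14.6 kg.
Tool frame: the origin (TCP) lies between the finger pads; the fingertips stand manip.tip_reach ahead of it and the grasp point (between the pads) lies 3 mm ahead of it (manip.tip_reach is the distance from the TCP to the fingertips, in m); z points along the fingers, y is the line along which they close (so a half turn about z gives the same grasp; the last joint's range is limited). The gripper opens to 85 mm and grips with 20 to 120 N. Pads are 22 mm wide; open, the fingers measure 114 mm over their backs; the gripper's body (76 mm by 85 mm) begins 54 mm behind the grasp point. The pads swing forward as they close: fully open they stand 13 mm farther back than shut.
Start: joints at [-1.248, 0.3, 1.521, -0, 1.321, -0.067], TCP at [0.209, -0.509, 0.253] pointing down, gripper open.
Joint ranges: [-3.03, 3.03], [-0.79, 2.21], [0.23, 2.52], [-1.04, 4.18], [0, 3.07], [-2.55, 2.55]. Speed limits (rad/s): [2.22, 2.22, 2.57, 3.14, 3.14, 3.14].

### API

Orientations are given as a unit quaternion [x, y, z, w].
In Python, from rig import telemetry, optics, workorder, manip gives the robot as it stands. The module is installed in compiled form; this text tells all that it offers.
- The arm moves only by the tool move_arm, never from a script. Its argument "commands" is a list of rows, each an object of numbers: "jaw": the finger opening in mm, from 0 to 85.4; "tx", "ty", "tz": the shift along the world's x, y, z in units of 50 mm (1.0 is 50 mm); "roll": the turn about the world's z in degrees. In form: [{"jaw": .., "tx": .., "ty": .., "tz": .., "roll": ..}, ...]. A call has 1 to 12 rows; each row is the pose to reach, as a shift and turn from the pose commanded when the call began; what a row does not reach only later rows make up. A row lasts 1/8 s, in which the tool goes at most 62.5 mm and 10.7 degrees, less where a joint would pass 70% of its speed; a pose out of reach is approached as far as the arm can. A call with a gripper value outside its range is refused whole. The fingers move at their own pace and stop on an object; "grip_force" is the grip in N (left out, the last holds). Time passes only in rows, so rows that repeat a pose let the fingers close. It gives the time, the measured TCP pose, the force, the opening and the grip force at its end, in the units of the state.
- telemetry.get_obs(): the state, without advancing time (a new reading comes with each control period).
- optics.read_camera(name): name is "scene" or "top" or "wrist"; returns a dict with "img" (420x560x3 uint8, red, green, blue), "z_map" (420x560 float32, m along the optical axis (not along the pixel's ray), 0 where there is no reading), "fov_y" (degrees; the focal length in pixels is half the picture's height over the tangent of half this angle, whatever the lens; pixels are square), "cx", "cy" (the principal point, pixels), "world_from_camera" (4x4, takes a point from camera to world coordinates); the wrist camera has in their place "hand_eye" (4x4, takes a point from camera to tool coordinates, whose origin is the TCP and whose axes are the flange's). Camera axes: x right, y down, z forward; pixel columns grow to the right and rows downward; lengths in m; the calibration is good to about 2 mm. A picture is of the moment at which its call begins: read the wrist's pose just before it.
- workorder.sign_off(): hands the job in; it is judged then, once.
The state is a dict: "time": time; "qpos": joint angles; "joint_vel": joint speeds; "tau": joint torques, N m; "position": TCP position; "tool_rot": TCP orientation; "contact_force": force on the tool from outside, world axes, zero at the start; "wrist_torque": the same for the moment, N m; "gripper_width": finger opening in m; "grip_force": force on a finger pad.
Only numpy, scipy, OpenCV 4.12 (cv2) and the standard library are available. Lean on these libraries where they do the work, as an engineer would, in place of code of your own. Each camera call takes 0.05 s, during which the arm holds its last target. There are 200 camera calls.

## Working session

There is one attempt and no reset: what is moved stays moved. The work goes in short steps, Python scripts to look and compute and a tool call to move; the robot and the scene stay as the last step left them, time stands still between calls to the robot, and variables do not carry over. Pictures are saved under pics/ and viewed, at most 10 in all, crops included, and the job is handed in when it is done.

Besides the shell and the picture viewer there is one more tool, called after "Emit:" in YAML: its name, and indented under it one key for each argument. move_arm: Moves the arm, as the interface text tells. Its arguments: {"type":"object","properties":{"commands":{"type":"array","items":{"type":"object","properties":{"jaw":{"type":"number"},"tx":{"type":"number"},"ty":{"type":"number"},"tz":{"type":"number"},"roll":{"type":"number"}}}},"grip_force":{"type":"number"}},"required":["commands"]}

```bash
mkdir -p pics
cat > h.py <<'E'
import numpy as np, cv2
from rig import telemetry, optics, workorder, manip
def cam(n):
    o=telemetry.get_obs(); c=optics.read_camera(n); f=210/np.tan(np.radians(c["fov_y"])/2)
    if n=="wrist":
        from scipy.spatial.transform import Rotation as R
        T=np.eye(4);T[:3,:3]=R.from_quat(o["tool_rot"]).as_matrix();T[:3,3]=o["position"];T=T@c["hand_eye"]
    else: T=np.array(c["world_from_camera"])
    c["T"]=T;c["f"]=f;return c
def cloud(c):
    v,u=np.mgrid[:420,:560];z=c["z_map"]
    p=np.stack([(u-c["cx"])/c["f"]*z,(v-c["cy"])/c["f"]*z,z],-1)
    return p@c["T"][:3,:3].T+c["T"][:3,3]
def ray(c,u,v,h):
    d=c["T"][:3,:3]@np.array([(u-c["cx"])/c["f"],(v-c["cy"])/c["f"],1]);o=c["T"][:3,3]
    return o+d*(h-o[2])/d[2]
E
python3 - <<'E'
from h import *
print(telemetry.get_obs(),manip.tip_reach)
for n in("top","scene"):
    c=cam(n);cv2.imwrite(f"pics/{n}0.png",c["img"][...,::-1]);np.savez(n,**{k:c[k] for k in("img","z_map","T","f","cx","cy")})
    print(n,c["T"].round(3).tolist(),c["f"])
E
```

```text
{'time': 0.0, 'qpos': array([-1.24766087e+00,  3.00481640e-01,  1.52157288e+00,  8.83842416e-06,
        1.32068968e+00, -6.66100573e-02]), 'joint_vel': array([-0.00129923,  0.00122825, -0.00118849,  0.00057159,  0.00027948,
        0.0005121 ]), 'tau': array([ 1.77545026e-03, -5.43497908e+01, -3.61790228e+01, -1.39475478e-05,
        3.97333250e-03, -8.39007703e-05]), 'position': array([ 0.20890381, -0.50856368,  0.25271898]), 'tool_rot': array([ 9.81072367e-01,  1.93640595e-01, -6.94022485e-05, -5.71593200e-04]), 'contact_force': array([-0.20982478, -0.46175556, -0.66091222]), 'wrist_torque': array([ 0.0517901 , -0.00043232,  0.02360798]), 'grip_force': 0.0, 'gripper_width': 0.08530539842574544} 0.022
top [[-0.009, -0.989, 0.146, 0.281], [-1.0, 0.011, 0.009, -0.069], [-0.011, -0.146, -0.989, 1.571], [0.0, 0.0, 0.0, 1.0]] 506.2267445308442
scene [[-0.227, 0.66, -0.716, 1.319], [0.974, 0.138, -0.182, 0.144], [-0.021, -0.738, -0.674, 0.903], [0.0, 0.0, 0.0, 1.0]] 407.0495901145333
```

View pics/top0.png

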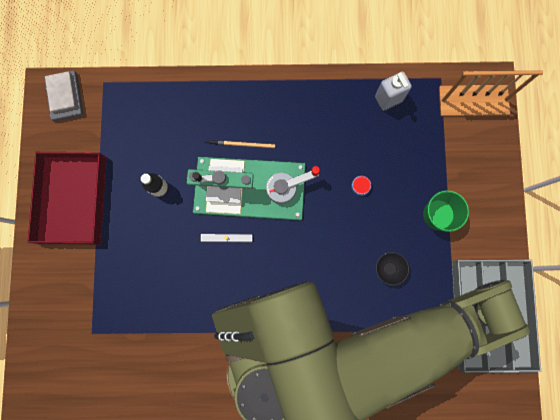

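View pics/scene0.png

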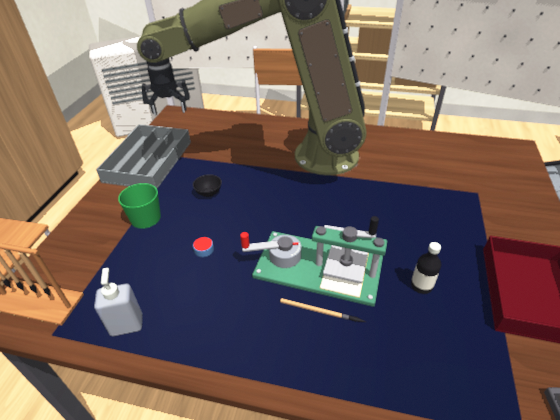

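The top view shows the press at about (249,188), the crank knob at (196,177) left of its axis at (220,178), and the red grip at (316,171). The scene view agrees: knob (374,226), grip (245,241).

Run:
```python
from h import *
for n in("top","scene"):
    c=dict(np.load(n+".npz"));P=cloud(c);hsv=cv2.cvtColor(c["img"],cv2.COLOR_RGB2HSV)
    x,y,z=P[...,0],P[...,1],P[...,2];roi=(x>.3)&(x<.62)&(y>-.26)&(y<.26)
    H,S,V=hsv[...,0],hsv[...,1],hsv[...,2]
    red=((H<8)|(H>172))&(S>150)&(V>80)&roi&(z>.07)
    kn=roi&(z>.185)&(z<.25)
    g=(H>60)&(H<90)&(S>100)&(V>60)&(z<.035)&(z>.005)&roi
    for nm,m in(("red",red),("knob",kn),("base",g)):
        p=P[m];print(n,nm,len(p),p.mean(0).round(4),p.min(0).round(4),p.max(0).round(4))
    for nm,m,zz in(("red",red,.125),("knob",kn,.219)):
        t=m&(z>z[m].max()-.006);print(" top of",nm,t.sum(),P[t].mean(0).round(4),(P[t].min(0)[:2]+P[t].max(0)[:2])/2)
    r=cv2.minAreaRect((P[g][:,:2]*1000).astype(np.float32));print(n,"rect",r)
```

```text
top red 60 [ 0.5896 -0.1403  0.1191] [ 0.5387 -0.154   0.0744] [ 0.6024 -0.0084  0.1304]
top knob 61 [0.559  0.187  0.2123] [0.5513 0.1784 0.1851] [0.5689 0.1979 0.2259]
top base 2246 [0.5284 0.0235 0.0184] [ 0.4597 -0.1129  0.0053] [0.6199 0.2341 0.0302]
 top of red 29 [ 0.5925 -0.1435  0.127 ] [ 0.59334766 -0.14176736]
 top of knob 20 [0.5609 0.1884 0.2223] [0.56090874 0.1881469 ]
top rect ((548.7975463867188, 60.64019012451172), (339.9002685546875, 160.24208068847656), 86.71531677246094)
scene red 113 [ 0.599  -0.1404  0.1097] [ 0.5862 -0.1526  0.0814] [ 0.6058 -0.1301  0.1289]
scene knob 115 [0.5668 0.1895 0.2066] [0.5518 0.1798 0.1857] [0.5749 0.1995 0.2216]
scene base 1547 [0.5655 0.0425 0.0179] [ 0.4631 -0.1121  0.0127] [0.62   0.2359 0.0228]
 top of red 30 [ 0.595  -0.1413  0.1251] [ 0.59521244 -0.14073014]
 top of knob 39 [0.5631 0.1896 0.2187] [0.56335023 0.18907265]
scene rect ((551.1692504882812, 61.954376220703125), (339.771484375, 157.6992645263672), 86.50069427490234)
```

Run:
```python
from h import *
for n in("top","scene"):
    c=dict(np.load(n+".npz"));P=cloud(c);H,S,V=cv2.split(cv2.cvtColor(c["img"],cv2.COLOR_RGB2HSV))
    x,y,z=P[...,0],P[...,1],P[...,2];roi=(x>.3)&(x<.72)&(y>-.3)&(y<.3)
    g=((H>60)&(H<90)&(S>100)&(V>60)&(z<.03)&(z>.008)&roi).astype(np.uint8)
    k,l,st,_=cv2.connectedComponentsWithStats(g);i=1+st[1:,4].argmax();g=l==i
    v,u=np.nonzero(g);q=np.array([ray(c,a,b,.018)[:2]*1000 for a,b in zip(u,v)],np.float32)
    r=cv2.minAreaRect(q);print(n,r)
    a=np.radians(r[2]-90 if r[1][0]>r[1][1] else r[2]);a=(a+np.pi/4)%(np.pi/2)-np.pi/4
    R=np.array([[np.cos(a),-np.sin(a)],[np.sin(a),np.cos(a)]]);C=np.array(r[0])
    print("yaw",a,"axis",C+R@[0,75],"pivot",C+R@[0,-100],"grip",C+R@[46,-200])
```

```text
top ((558.1882934570312, 33.539703369140625), (287.3213806152344, 180.2263946533203), 85.8080062866211)
yaw -0.07316409252136535 axis [563.67070613 108.33905598] pivot [550.8784099  -66.19276678] grip [ 589.4454626  -169.28778337]
scene ((567.67431640625, 60.95294189453125), (338.3543395996094, 185.56219482421875), 85.25436401367188)
yaw -0.08282697306255438 axis [573.87923909 135.69582741] pivot [559.40108616 -38.70423879] grip [ 596.97015903 -142.16710538]
```

Emit:
move_arm:
  commands:
    - {"tz": 1.0, "jaw": 60}
    - {"tx": 7.06, "ty": 13.94, "tz": 1.0, "roll": 73, "jaw": 60}
    - {"tx": 7.06, "ty": 13.94, "tz": 1.0, "roll": 73, "jaw": 60}
    - {"tx": 7.06, "ty": 13.94, "tz": 1.0, "roll": 73, "jaw": 60}
    - {"tx": 7.06, "ty": 13.94, "tz": 1.0, "roll": 73, "jaw": 60}
    - {"tx": 7.06, "ty": 13.94, "tz": 1.0, "roll": 73, "jaw": 60}
    - {"tx": 7.06, "ty": 13.94, "tz": 1.0, "roll": 73, "jaw": 60}
    - {"tx": 7.06, "ty": 13.94, "tz": 1.0, "roll": 73, "jaw": 60}
    - {"tx": 7.06, "ty": 13.94, "tz": 1.0, "roll": 73, "jaw": 60}
    - {"tx": 7.06, "ty": 13.94, "tz": 1.0, "roll": 73, "jaw": 60}
    - {"tx": 7.06, "ty": 13.94, "tz": 1.0, "roll": 73, "jaw": 60}
    - {"tx": 7.06, "ty": 13.94, "tz": 1.0, "roll": 73, "jaw": 60}

```text
invalid input
```

Emit:
move_arm:
  commands:
    - {"jaw": 60, "tx": 0, "ty": 0, "tz": 1.0, "roll": 0}
    - {"jaw": 60, "tx": 7.06, "ty": 13.94, "tz": 1.0, "roll": 73}
    - {"jaw": 60, "tx": 7.06, "ty": 13.94, "tz": 1.0, "roll": 73}
    - {"jaw": 60, "tx": 7.06, "ty": 13.94, "tz": 1.0, "roll": 73}
    - {"jaw": 60, "tx": 7.06, "ty": 13.94, "tz": 1.0, "roll": 73}
    - {"jaw": 60, "tx": 7.06, "ty": 13.94, "tz": 1.0, "roll": 73}
    - {"jaw": 60, "tx": 7.06, "ty": 13.94, "tz": 1.0, "roll": 73}
    - {"jaw": 60, "tx": 7.06, "ty": 13.94, "tz": 1.0, "roll": 73}
    - {"jaw": 60, "tx": 7.06, "ty": 13.94, "tz": 1.0, "roll": 73}
    - {"jaw": 60, "tx": 7.06, "ty": 13.94, "tz": 1.0, "roll": 73}
    - {"jaw": 60, "tx": 7.06, "ty": 13.94, "tz": 1.0, "roll": 73}
    - {"jaw": 60, "tx": 7.06, "ty": 13.94, "tz": 1.0, "roll": 73}
  grip_force: 30

```text
time: 1.6
position: [0.5201, 0.1067, 0.3031]
tool_rot: [0.673, 0.739, -0.0, -0.0]
contact_force: [1.1, -0.9, 0.3]
gripper_width: 0.06
grip_force: 0.0
```

Emit:
move_arm:
  commands:
    - {"jaw": 60, "tx": 0.8, "ty": 1.6, "tz": 0, "roll": 0}
    - {"jaw": 60, "tx": 0.8, "ty": 1.6, "tz": 0, "roll": 0}
    - {"jaw": 60, "tx": 0.8, "ty": 1.6, "tz": 0, "roll": 0}
    - {"jaw": 60, "tx": 0.8, "ty": 1.6, "tz": 0, "roll": 0}

```text
time: 2.1
position: [0.5594, 0.184, 0.3031]
tool_rot: [0.674, 0.739, -0.0, -0.0]
contact_force: [0.5, -0.0, -0.3]
gripper_width: 0.06
grip_force: 0.0
```

Run:
```python
from h import *
c=cam("wrist");cv2.imwrite("pics/w1.png",c["img"][...,::-1]);P=cloud(c);z=P[...,2]
o=telemetry.get_obs();print(o["position"],o["tool_rot"])
m=(z>.185)&(z<.235)&(abs(P[...,0]-.562)<.03)&(abs(P[...,1]-.1885)<.03);t=m&(z>.213)
print(m.sum(),t.sum(),P[t].mean(0),P[t].min(0),P[t].max(0))
```

```text
[0.55939884 0.18373158 0.30333845] [ 6.73724490e-01  7.38982614e-01 -8.50996169e-05  1.91064249e-05]
913 685 [0.56112537 0.19105619 0.21904593] [0.55157748 0.18067114 0.21323667] [0.57111416 0.20015181 0.22135822]
```

View pics/w1.png

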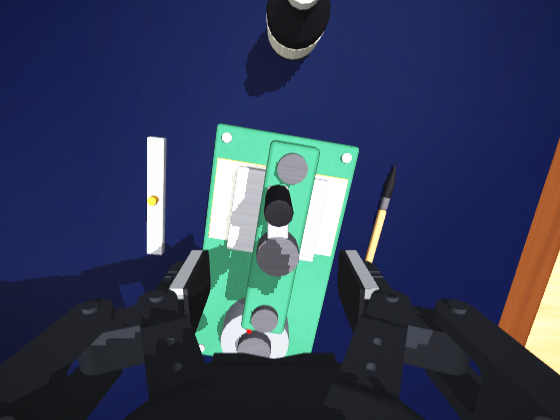

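The wrist view shows the black knob at (279,205) between the fingers' lines, with the hub at (278,255) behind it. I'll descend and grip.

Emit:
move_arm:
  commands:
    - {"jaw": 60, "tx": 0.04, "ty": 0.14, "tz": -1.0, "roll": 0}
    - {"jaw": 50, "tx": 0.04, "ty": 0.14, "tz": -2.06, "roll": 0}
    - {"jaw": 40, "tx": 0.04, "ty": 0.14, "tz": -2.06, "roll": 0}
    - {"jaw": 30, "tx": 0.04, "ty": 0.14, "tz": -2.06, "roll": 0}
    - {"jaw": 15, "tx": 0.04, "ty": 0.14, "tz": -2.06, "roll": 0}
    - {"jaw": 15, "tx": 0.04, "ty": 0.14, "tz": -2.06, "roll": 0}
    - {"jaw": 15, "tx": 0.04, "ty": 0.14, "tz": -2.06, "roll": 0}
    - {"jaw": 15, "tx": 0.04, "ty": 0.14, "tz": -2.06, "roll": 0}
  grip_force: 25

```text
time: 3.15
position: [0.5625, 0.1916, 0.2031]
tool_rot: [0.673, 0.739, 0.002, 0.001]
contact_force: [-0.0, -0.8, 8.8]
gripper_width: 0.0194
grip_force: 25.2
```

```bash
cat > circ.py <<'E'
import sys,numpy as np
a0,st,n,r=map(float,sys.argv[1:5])
a=np.radians(a0-st*np.arange(1,n+1));b=np.radians(a0);r/=50
print([(round(x,2),round(y,2)) for x,y in zip(r*(np.cos(a)-np.cos(b)),r*(np.sin(a)-np.sin(b)))])
E
python3 circ.py 93.6 15 12 55
```

```text
[(np.float64(0.29), np.float64(-0.02)), (np.float64(0.56), np.float64(-0.11)), (np.float64(0.8), np.float64(-0.27)), (np.float64(0.99), np.float64(-0.49)), (np.float64(1.11), np.float64(-0.75)), (np.float64(1.17), np.float64(-1.03)), (np.float64(1.15), np.float64(-1.32)), (np.float64(1.05), np.float64(-1.59)), (np.float64(0.89), np.float64(-1.83)), (np.float64(0.68), np.float64(-2.01)), (np.float64(0.42), np.float64(-2.14)), (np.float64(0.14), np.float64(-2.2))]
```

Emit:
move_arm:
  commands:
    - {"jaw": 15, "tx": 0.29, "ty": -0.02, "tz": 0, "roll": 0}
    - {"jaw": 15, "tx": 0.56, "ty": -0.11, "tz": 0, "roll": 0}
    - {"jaw": 15, "tx": 0.8, "ty": -0.27, "tz": 0, "roll": 0}
    - {"jaw": 15, "tx": 0.99, "ty": -0.49, "tz": 0, "roll": 0}
    - {"jaw": 15, "tx": 1.11, "ty": -0.75, "tz": 0, "roll": 0}
    - {"jaw": 15, "tx": 1.17, "ty": -1.03, "tz": 0, "roll": 0}
    - {"jaw": 15, "tx": 1.17, "ty": -1.03, "tz": 0, "roll": 0}

```text
time: 4.03
position: [0.6218, 0.1392, 0.2033]
tool_rot: [0.674, 0.739, 0.002, 0.002]
contact_force: [7.1, -1.7, 5.5]
gripper_width: 0.0193
grip_force: 25.3
```

Run:
```python
from h import *
o=telemetry.get_obs();print(o["position"],o["contact_force"],o["wrist_torque"],o["gripper_width"],o["grip_force"])
c=cam("wrist");cv2.imwrite("pics/w2.png",c["img"][...,::-1])
```

```text
[0.62177766 0.13918515 0.20331509] [ 7.09392685 -1.70019269  5.49254888] [-0.20126156 -1.1076723  -0.01086528] 0.01926432589637385 25.33606231212616
```

View pics/w2.png

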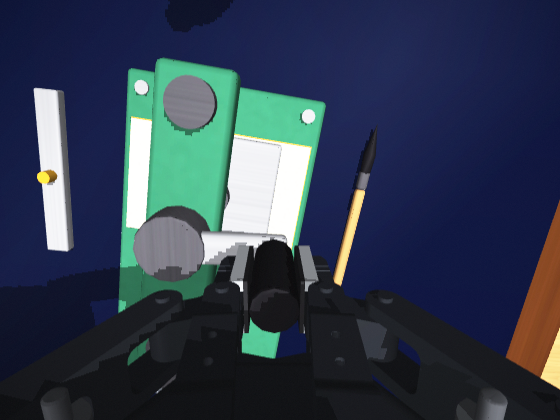

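The wrist view shows the knob held between the fingers at (275,280), with the crank arm pointing right from the hub at (175,243), so winding works. I'll continue.

```bash
python3 circ.py 3.6 20 12 55 | sed 's/np.float64//g'; python3 circ.py 123.6 20 12 55| sed 's/np.float64//g'
```

```text
[((-0.04), (-0.38)), ((-0.21), (-0.72)), ((-0.49), (-0.99)), ((-0.84), (-1.14)), ((-1.22), (-1.16)), ((-1.59), (-1.05)), ((-1.89), (-0.83)), ((-2.11), (-0.51)), ((-2.2), (-0.14)), ((-2.15), (0.24)), ((-1.98), (0.58)), ((-1.71), (0.85))]
[((0.35), (0.15)), ((0.73), (0.18)), ((1.1), (0.07)), ((1.41), (-0.16)), ((1.62), (-0.48)), ((1.71), (-0.85)), ((1.66), (-1.23)), ((1.49), (-1.57)), ((1.22), (-1.83)), ((0.87), (-1.99)), ((0.49), (-2.01)), ((0.12), (-1.9))]
```

Emit:
move_arm:
  commands:
    - {"jaw": 15, "tx": 0.0, "ty": -0.38, "tz": 0, "roll": 0}
    - {"jaw": 15, "tx": -0.17, "ty": -0.72, "tz": 0, "roll": 0}
    - {"jaw": 15, "tx": -0.45, "ty": -0.99, "tz": 0, "roll": 0}
    - {"jaw": 15, "tx": -0.8, "ty": -1.14, "tz": 0, "roll": 0}
    - {"jaw": 15, "tx": -1.18, "ty": -1.16, "tz": 0, "roll": 0}
    - {"jaw": 15, "tx": -1.55, "ty": -1.05, "tz": 0, "roll": 0}
    - {"jaw": 15, "tx": -1.85, "ty": -0.83, "tz": 0, "roll": 0}
    - {"jaw": 15, "tx": -2.07, "ty": -0.51, "tz": 0, "roll": 0}
    - {"jaw": 15, "tx": -2.16, "ty": -0.14, "tz": 0, "roll": 0}
    - {"jaw": 15, "tx": -2.16, "ty": -0.14, "tz": 0, "roll": 0}

```text
time: 5.32
position: [0.5121, 0.1342, 0.203]
tool_rot: [0.673, 0.74, 0.001, 0.001]
contact_force: [-10.3, 1.8, 14.8]
gripper_width: 0.019
grip_force: 26.6
```

```bash
python3 circ.py 183.6 20 12 55 | sed 's/np.float64//g'; python3 circ.py -56.4 15 10 55| sed 's/np.float64//g'
```

```text
[((0.04), (0.38)), ((0.21), (0.72)), ((0.49), (0.99)), ((0.84), (1.14)), ((1.22), (1.16)), ((1.59), (1.05)), ((1.89), (0.83)), ((2.11), (0.51)), ((2.2), (0.14)), ((2.15), (-0.24)), ((1.98), (-0.58)), ((1.71), (-0.85))]
[((-0.26), (-0.13)), ((-0.54), (-0.18)), ((-0.83), (-0.16)), ((-1.1), (-0.07)), ((-1.34), (0.09)), ((-1.52), (0.31)), ((-1.65), (0.57)), ((-1.71), (0.85)), ((-1.69), (1.13)), ((-1.59), (1.41))]
```

Emit:
move_arm:
  commands:
    - {"jaw": 15, "tx": 0.04, "ty": 0.38, "tz": 0, "roll": 0}
    - {"jaw": 15, "tx": 0.21, "ty": 0.72, "tz": 0, "roll": 0}
    - {"jaw": 15, "tx": 0.49, "ty": 0.99, "tz": 0, "roll": 0}
    - {"jaw": 15, "tx": 0.84, "ty": 1.14, "tz": 0, "roll": 0}
    - {"jaw": 15, "tx": 1.22, "ty": 1.16, "tz": 0, "roll": 0}
    - {"jaw": 15, "tx": 1.59, "ty": 1.05, "tz": 0, "roll": 0}
    - {"jaw": 15, "tx": 1.89, "ty": 0.83, "tz": 0, "roll": 0}
    - {"jaw": 15, "tx": 2.11, "ty": 0.51, "tz": 0, "roll": 0}
    - {"jaw": 15, "tx": 2.2, "ty": 0.14, "tz": 0, "roll": 0}
    - {"jaw": 15, "tx": 2.15, "ty": -0.24, "tz": 0, "roll": 0}
    - {"jaw": 15, "tx": 1.98, "ty": -0.58, "tz": 0, "roll": 0}
    - {"jaw": 15, "tx": 1.71, "ty": -0.85, "tz": 0, "roll": 0}

```text
time: 6.82
position: [0.5981, 0.0907, 0.203]
tool_rot: [0.673, 0.739, 0.002, 0.001]
contact_force: [-6.5, 13.4, 8.3]
gripper_width: 0.0195
grip_force: 26.3
```

Emit:
move_arm:
  commands:
    - {"jaw": 15, "tx": -0.26, "ty": -0.13, "tz": 0, "roll": 0}
    - {"jaw": 15, "tx": -0.54, "ty": -0.18, "tz": 0, "roll": 0}
    - {"jaw": 15, "tx": -0.83, "ty": -0.16, "tz": 0, "roll": 0}
    - {"jaw": 15, "tx": -1.1, "ty": -0.07, "tz": 0, "roll": 0}
    - {"jaw": 15, "tx": -1.34, "ty": 0.09, "tz": 0, "roll": 0}
    - {"jaw": 15, "tx": -1.52, "ty": 0.31, "tz": 0, "roll": 0}
    - {"jaw": 15, "tx": -1.65, "ty": 0.57, "tz": 0, "roll": 0}
    - {"jaw": 15, "tx": -1.65, "ty": 0.57, "tz": 0, "roll": 0}

```text
time: 7.82
position: [0.5148, 0.1196, 0.2031]
tool_rot: [0.673, 0.739, 0.001, 0.001]
contact_force: [-12.0, -1.5, 16.2]
gripper_width: 0.0193
grip_force: 26.9
```

Emit:
move_arm:
  commands:
    - {"jaw": 15, "tx": -0.04, "ty": 0.14, "tz": 0, "roll": 0}
    - {"jaw": 15, "tx": -0.05, "ty": 0.28, "tz": 0, "roll": 0}
    - {"jaw": 15, "tx": -0.06, "ty": 0.36, "tz": 0, "roll": 0}
    - {"jaw": 15, "tx": -0.06, "ty": 0.36, "tz": 0, "roll": 0}

```text
time: 8.32
position: [0.5121, 0.1377, 0.2031]
tool_rot: [0.673, 0.739, 0.001, 0.0]
contact_force: [-11.3, 2.8, 15.4]
gripper_width: 0.0194
grip_force: 27.0
```

Emit:
move_arm:
  commands:
    - {"jaw": 15, "tx": 0, "ty": 0.06, "tz": 0, "roll": 0}
    - {"jaw": 15, "tx": 0, "ty": 0.1, "tz": 0, "roll": 0}
    - {"jaw": 15, "tx": 0, "ty": 0.1, "tz": 0, "roll": 0}
    - {"jaw": 15, "tx": 0, "ty": 0.1, "tz": 0, "roll": 0}

```text
time: 8.82
position: [0.5123, 0.1412, 0.203]
tool_rot: [0.674, 0.739, 0.0, 0.001]
contact_force: [-12.0, -9.7, 16.2]
gripper_width: 0.0191
grip_force: 27.0
```

Emit:
move_arm:
  commands:
    - {"jaw": 15, "tx": 0, "ty": 0.05, "tz": 0, "roll": 0}
    - {"jaw": 15, "tx": 0, "ty": 0.1, "tz": 0, "roll": 0}
    - {"jaw": 15, "tx": 0, "ty": 0.1, "tz": 0, "roll": 0}

```text
time: 9.2
position: [0.5121, 0.1436, 0.2029]
tool_rot: [0.674, 0.739, -0.002, 0.002]
contact_force: [-14.0, -33.0, 19.4]
gripper_width: 0.019
grip_force: 27.4
```

Emit:
move_arm:
  commands:
    - {"jaw": 50, "tx": 0, "ty": 0, "tz": 0, "roll": 0}
    - {"jaw": 50, "tx": 0, "ty": 0, "tz": 0, "roll": 0}
    - {"jaw": 50, "tx": 0, "ty": 0, "tz": 0, "roll": 0}
    - {"jaw": 50, "tx": 0, "ty": 0, "tz": 1.0, "roll": 0}
    - {"jaw": 50, "tx": 0, "ty": 0, "tz": 2.0, "roll": 0}
    - {"jaw": 50, "tx": 0, "ty": -0.6, "tz": 2.0, "roll": 0}
    - {"jaw": 50, "tx": 0, "ty": -1, "tz": 2.0, "roll": 0}
    - {"jaw": 50, "tx": 0, "ty": -1, "tz": 2.0, "roll": 0}

```text
time: 10.2
position: [0.5122, 0.0965, 0.3005]
tool_rot: [0.674, 0.739, 0.0, 0.0]
contact_force: [0.4, 0.9, -0.3]
gripper_width: 0.05
grip_force: 0.0
```

Run:
```python
from h import *
c=cam("wrist");cv2.imwrite("pics/w3.png",c["img"][...,::-1]);P=cloud(c);z=P[...,2]
o=telemetry.get_obs();print(o["position"],o["contact_force"])
t=(z>.213)&(z<.235)&(abs(P[...,0]-.512)<.03)&(abs(P[...,1]-.141)<.03)
print(t.sum(),P[t].mean(0),(P[t].min(0)+P[t].max(0))/2)
```

```text
[0.51216147 0.09714501 0.30037336] [-0.36290589  0.64600037 -0.2641772 ]
775 [0.51150323 0.13998773 0.21923641] [0.51164219 0.13980402 0.2171968 ]
```

View pics/w3.png

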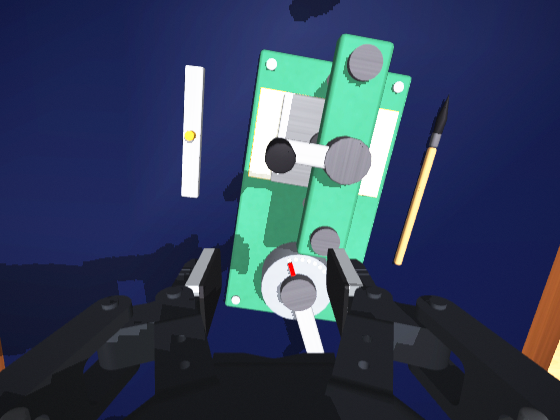

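The view shows the crank arm pointing to the press's -x, with the knob at (281,157) and the hub at (348,160). That matches the stop where I measured 33 N. The ratchet pointer is at (291,269). Next I'll go to the lever grip.

Emit:
move_arm:
  commands:
    - {"jaw": 50, "tx": 1.64, "ty": -5.64, "tz": 0, "roll": 0}
    - {"jaw": 50, "tx": 1.64, "ty": -5.64, "tz": 0, "roll": 0}
    - {"jaw": 50, "tx": 1.64, "ty": -5.64, "tz": 0, "roll": 0}
    - {"jaw": 50, "tx": 1.64, "ty": -5.64, "tz": 0, "roll": 0}
    - {"jaw": 50, "tx": 1.64, "ty": -5.64, "tz": -0.6, "roll": 0}
    - {"jaw": 50, "tx": 1.64, "ty": -5.64, "tz": -1.2, "roll": 0}
    - {"jaw": 50, "tx": 1.64, "ty": -5.64, "tz": -1.2, "roll": 0}
    - {"jaw": 50, "tx": 1.64, "ty": -5.64, "tz": -1.2, "roll": 0}

```text
time: 11.25
position: [0.5947, -0.1841, 0.2418]
tool_rot: [0.673, 0.74, 0.0, 0.001]
contact_force: [-0.4, -0.5, 0.7]
gripper_width: 0.0499
grip_force: 0.0
```

Run:
```python
from h import *
c=cam("wrist");cv2.imwrite("pics/w4.png",c["img"][...,::-1]);P=cloud(c);z=P[...,2]
o=telemetry.get_obs();print(o["position"],o["contact_force"])
t=(z>.119)&(z<.135)&(abs(P[...,0]-.594)<.03)&(abs(P[...,1]+.141)<.03)
print(t.sum(),P[t].mean(0),(P[t].min(0)+P[t].max(0))/2)
H,S,V=cv2.split(cv2.cvtColor(c["img"],cv2.COLOR_RGB2HSV))
m=((H<8)|(H>172))&(S>150)&(V>80)&(z>.05)&(P[...,1]>-.1)
p=P[m][:,:2];
if m.sum()>5: print("pointer",p.mean(0),np.linalg.svd(p-p.mean(0))[2][0])
```

```text
[ 0.59476173 -0.18417089  0.24211326] [-0.03667546  0.85889129 -0.96480775]
676 [ 0.59275363 -0.14158216  0.12511497] [ 0.59290437 -0.14193328  0.12341652]
```

View pics/w4.png

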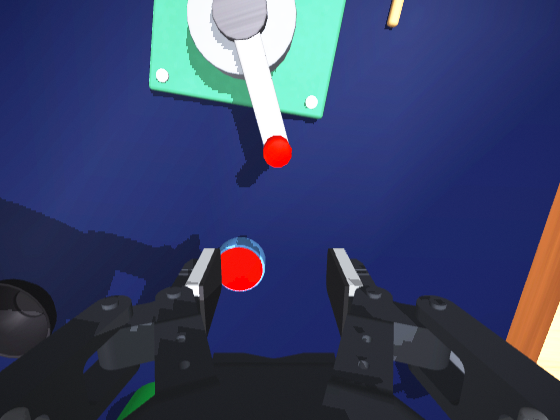

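The view shows the red grip at (277,151), its arm running up to the pivot at (241,13), and nothing in the way. I'll descend and grip it.

Emit:
move_arm:
  commands:
    - {"jaw": 50, "tx": -0.03, "ty": 0.85, "tz": 0, "roll": 0}
    - {"jaw": 50, "tx": -0.03, "ty": 0.85, "tz": -0.8, "roll": 0}
    - {"jaw": 50, "tx": -0.03, "ty": 0.85, "tz": -1.7, "roll": 0}
    - {"jaw": 50, "tx": -0.03, "ty": 0.85, "tz": -2.65, "roll": 0}
    - {"jaw": 40, "tx": -0.03, "ty": 0.85, "tz": -2.65, "roll": 0}
    - {"jaw": 30, "tx": -0.03, "ty": 0.85, "tz": -2.65, "roll": 0}
    - {"jaw": 15, "tx": -0.03, "ty": 0.85, "tz": -2.65, "roll": 0}
    - {"jaw": 15, "tx": -0.03, "ty": 0.85, "tz": -2.65, "roll": 0}
    - {"jaw": 15, "tx": -0.03, "ty": 0.85, "tz": -2.65, "roll": 0}
  grip_force: 50

```text
time: 12.42
position: [0.5937, -0.1426, 0.1108]
tool_rot: [0.673, 0.739, 0.001, 0.002]
contact_force: [-1.4, 1.7, 8.1]
gripper_width: 0.0209
grip_force: 48.5
```

Emit:
move_arm:
  commands:
    - {"jaw": 15, "tx": -0.11, "ty": -0.04, "tz": 0, "roll": 0}
    - {"jaw": 15, "tx": -0.21, "ty": -0.07, "tz": 0, "roll": 0}
    - {"jaw": 15, "tx": -0.32, "ty": -0.09, "tz": 0, "roll": 0}
    - {"jaw": 15, "tx": -0.42, "ty": -0.11, "tz": 0, "roll": 0}
    - {"jaw": 15, "tx": -0.53, "ty": -0.13, "tz": 0, "roll": 0}
    - {"jaw": 15, "tx": -0.64, "ty": -0.14, "tz": 0, "roll": 0}
    - {"jaw": 15, "tx": -0.75, "ty": -0.14, "tz": 0, "roll": 0}
    - {"jaw": 15, "tx": -0.86, "ty": -0.14, "tz": 0, "roll": 0}
    - {"jaw": 15, "tx": -0.97, "ty": -0.13, "tz": 0, "roll": 0}
    - {"jaw": 15, "tx": -0.97, "ty": -0.13, "tz": 0, "roll": 0}

```text
time: 13.68
position: [0.5459, -0.1495, 0.1109]
tool_rot: [0.674, 0.739, 0.001, 0.003]
contact_force: [7.1, -0.9, 4.7]
gripper_width: 0.0207
grip_force: 48.9
```

Run:
```python
from h import *
o=telemetry.get_obs();print(o["position"],o["contact_force"],o["gripper_width"],o["grip_force"])
c=cam("wrist");w=c["img"][...,::-1];s=cam("top")["img"][...,::-1]
cv2.imwrite("pics/w5.png",np.hstack([cv2.resize(w,(400,300)),cv2.resize(s[120:240,190:350],(400,300),interpolation=cv2.INTER_CUBIC)]))
```

```text
[ 0.54586862 -0.14954136  0.11093243] [ 7.09138287 -0.94411024  4.65807415] 0.02073528866510865 48.86146903038025
```

View pics/w5.png

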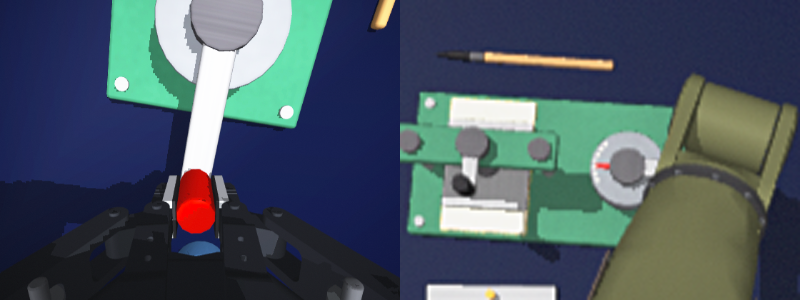

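The wrist view shows the red grip held at (196,200), and the top crop shows the red pointer at (603,166), moved round on its dots. The pose gives about 0.44 rad. Continuing in small steps.

Emit:
move_arm:
  commands:
    - {"jaw": 15, "tx": -0.08, "ty": 0.01, "tz": 0, "roll": 0}
    - {"jaw": 15, "tx": -0.16, "ty": 0.02, "tz": 0, "roll": 0}
    - {"jaw": 15, "tx": -0.24, "ty": 0.03, "tz": 0, "roll": 0}
    - {"jaw": 15, "tx": -0.24, "ty": 0.03, "tz": 0, "roll": 0}

```text
time: 14.28
position: [0.5336, -0.1479, 0.1108]
tool_rot: [0.673, 0.739, 0.001, 0.003]
contact_force: [1.8, -0.1, 6.7]
gripper_width: 0.0211
grip_force: 49.0
```

Emit:
move_arm:
  commands:
    - {"jaw": 15, "tx": -0.07, "ty": 0.02, "tz": 0, "roll": 0}
    - {"jaw": 15, "tx": -0.12, "ty": 0.03, "tz": 0, "roll": 0}
    - {"jaw": 15, "tx": -0.12, "ty": 0.03, "tz": 0, "roll": 0}
    - {"jaw": 15, "tx": -0.12, "ty": 0.03, "tz": 0, "roll": 0}

```text
time: 14.78
position: [0.528, -0.1467, 0.1109]
tool_rot: [0.673, 0.739, 0.001, 0.003]
contact_force: [4.6, -1.9, 6.3]
gripper_width: 0.021
grip_force: 49.0
```

Emit:
move_arm:
  commands:
    - {"jaw": 15, "tx": -0.02, "ty": 0.01, "tz": 0, "roll": 0}
    - {"jaw": 15, "tx": -0.02, "ty": 0.01, "tz": 0, "roll": 0}
    - {"jaw": 15, "tx": -0.02, "ty": 0.01, "tz": 0, "roll": 0}

```text
time: 15.15
position: [0.527, -0.1464, 0.1109]
tool_rot: [0.673, 0.739, 0.001, 0.003]
contact_force: [4.2, -3.5, 5.6]
gripper_width: 0.021
grip_force: 49.0
```

Run:
```python
from h import *
o=telemetry.get_obs();print(o["position"],o["contact_force"])
c=cam("wrist");s=cam("scene")["img"][...,::-1];w=c["img"][...,::-1]
cv2.imwrite("pics/w6.png",np.hstack([cv2.resize(w,(400,300)),cv2.resize(s[200:305,250:390],(400,300),interpolation=cv2.INTER_CUBIC)]))
P=cloud(c);H,S,V=cv2.split(cv2.cvtColor(c["img"],cv2.COLOR_RGB2HSV))
p=P[(P[...,2]>.07)&(P[...,2]<.083)&(S<60)&(V>120)&(P[...,1]<-.06)&(P[...,1]>-.125)&(abs(P[...,0]-.54)<.05)][:,:2]
d=np.linalg.svd(p-p.mean(0),full_matrices=False)[2][0];d*=-np.sign(d[1]);print(len(p),p.mean(0),np.degrees(np.arctan2(d[1],d[0])))
```

```text
[ 0.52701435 -0.14636626  0.1108639 ] [ 4.22423207 -3.4803655   5.56370557]
6527 [ 0.53996578 -0.09070372] -105.8045958994169
```

View pics/w6.png

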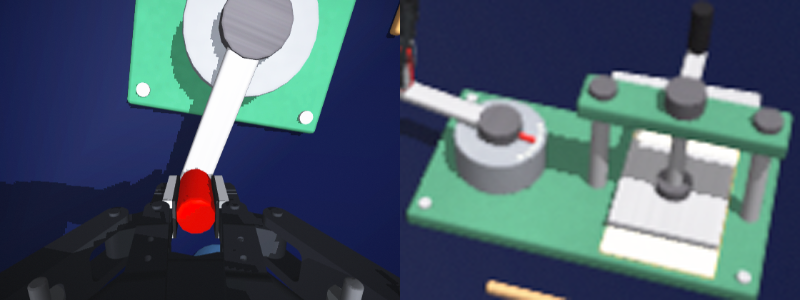

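The wrist view shows the grip held at (196,200), with the lever arm measured about 36° from rest (0.62 to 0.63 rad). The scene crop shows the platen down on the card at (665,200). Handing in.

```bash
python3 -c "
from rig import workorder
print(workorder.sign_off())"
```

```text
the job is handed in; nothing more can be done
None
```

The crank is wound to its stop with the platen down on the card, and I handed the job in at about 15 s with the fingers still holding the red grip just past the third click (about 0.62 rad); no verdict came back.

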